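# Take the parts magazine out of its station

### The arm

A 6-joint arm with a two-finger parallel gripper is mounted at the origin on the work surface. World frame = base frame: x ahead of the robot, y to its left, z up, the work surface at z = 0. Lengths are in mm, angles in rad, forces in N, time in s.
With the tool pointing down it reaches from about 350 to 725 mm from the base axis. Payload 4.3 kg.
Tool frame: the origin (TCP) lies at the very end of the fingers, on their centre line; the grasp point (between the pads) lies env.grip_depth behind it (env.grip_depth is the distance from the TCP to the grasp point, in mm); z points along the fingers, x is the direction in which the jaws open and shut, and the axes are right-handed (so a half turn about z gives the same grasp; the last joint's range is limited). The gripper opens to 85 mm and grips with 20 to 120 N. Pads are 22 mm wide; open, the fingers measure 114 mm over their backs; the gripper's body (76 mm by 85 mm) begins 54 mm behind the grasp point. The pads swing forward as they close: fully open they stand 13 mm farther back than shut.
Start: joints at [-1.331, 0.377, 0.081, 1.274, 0, 1.46], TCP at [197.071, -540.213, 231.329] pointing down, gripper open.
Joint ranges: [-2.72, 2.72], [-0.84, 1.66], [-1.02, 1.22], [-1.77, 2.12], [-1.37, 1.28], [-3.14, 3.14]. Speed limits (rad/s): [2.57, 2.57, 3.14, 3.14, 3.14, 3.14].

### API

Orientations are given as a rotation vector (axis times angle).
In Python, from plant import env, cams, finish_job, spotter gives the robot as it stands.
- The arm moves only by the tool apply_moves, never from a script. Its argument "motion" is a list of rows, each a list of 2 entries, a list of its own where there are three numbers: the shift along the world's x, y, z in cm, then the turn about the world's z in rad. A call has 1 to 8 rows; each row is the pose to reach, as a shift and turn from the pose commanded when the call began; what a row does not reach only later rows make up. A row lasts 1/10 s, in which the tool goes at most 50 mm and 8.59 degrees, less where a joint would pass 70% of its speed; a pose out of reach is approached as far as the arm can. A call with a gripper value outside its range is refused whole. "claw" is the finger opening in cm, from 0 to 8.54, set as the call begins (left out, the last holds). The fingers move at their own pace and stop on an object; "force" is the grip in N (left out, the last holds). Time passes only in rows, so rows that repeat a pose let the fingers close. It gives the time, the measured TCP pose, the force and the opening at its end, in the units of the state.
- env.state(): the state, without advancing time (a new reading comes with each control period).
- cams.read_camera(name): name is "side" or "top"; returns the picture (400x640x3 uint8, red, green, blue); there is no depth.
- cams.calibration(name): a dict with "mtx" (3x3 intrinsics, pixels), "dist" ([k1, k2, p1, p2, k3] as OpenCV has them; the pictures are not rectified), "pose" (4x4, takes a point from camera to world coordinates). Camera axes: x right, y up, looking along -z (the intrinsics and any distortion apply to the point x, -y, -z); pixel columns grow to the right and rows downward; lengths in mm; the calibration is good to about 2 mm. A picture is of the moment at which its call begins. calibration takes no time and is no camera call.
- finish_job(): hands the job in, once; it reports no verdict.
Trained networks look in the newest picture that a camera, given by its name, has taken for a name from the list of things; names that differ only in an ending like _2 or _b are one class to them, and where a whole thing is asked for, a point or a joint stands for the part that bears it (a point fixed in the world has none). Each returns a list of dicts, best first, with "p" (0 to 1); they miss things now and then, are a little off and sometimes report something else, mostly with a low value. They report only what shows in the picture. A call takes as long as a camera call. They do not tell look-alikes from the thing itself.
- spotter.spot_in(thing, camera): "box" ([left, top, right, bottom] as shares, 0 to 1, of the picture: columns of its width, rows of its height, round what is visible of it).
The state is a dict: "time": time; "qpos": joint angles; "joint_vel": joint speeds; "tau": joint torques, N m; "tool_pos": TCP position; "tool_rot": TCP orientation; "force": force on the tool from outside, world axes, zero at the start; "torque": the same for the moment, N m; "width": finger opening in mm.
Only numpy, scipy, OpenCV 4.12 (cv2) and the standard library are available. Lean on these libraries where they do the work, as an engineer would, in place of code of your own. Each camera call takes 0.05 s, during which the arm holds its last target.

### The job

Take the parts magazine cassette that is clamped in the magazine station (not a spare from the rack behind it) out of its seat: turn the wing clamp knobs at both its ends counter-clockwise, seen from above, to their stops so that the steel toes swing off the cassette's foot, then pinch the two side catches together and lift the cassette straight up, upright, about 10 cm above its seat. Finish while still holding it there with both catches pinched: do not put it down or let go, and leave the loose things on and around the station where they are.

Things in the scene. Friction and masses are not known exactly. Their poses are not given: they have to be found in the camera images.
- station: Fixed aluminium base plate 160 x 300 x 12 mm on rubber feet, top 22 mm above the bench, turned up to 0.5 rad. Origin: centre of its underside, on the bench; z up; y along its long side, through both clamp axes (x 0, y +-105 mm). -x side, towards the robot: two ejector air cylinders up to 58 mm high; +x side: two outlet tracks 40 mm high.
- seat (a point): Centre of the top of the steel T-shaped seat rail, 42 mm above the bench, where the cassette's foot rests at the start. Rail 44 (station x) x 154 (y) x 8 mm, undercut along both long edges, where the catches hook in. A small end locator at each end (y +-80 mm) stands 8 mm above the seat, so lift straight up at first.
- cassette: Cassette to be taken out, seated in the station with its axes along the station's; 0.3 to 0.5 kg. Origin: centre of its foot's underside; z up. Foot 40 (x) x 150 (y) x 8 mm; on it an aluminium body 30 x 80 mm, its top 90 mm above the foot's underside, lanes of steel blanks in its slots. A sprung grey see-saw catch in the middle (y 0) of each broad side (+x, -x).
- clamp_left (a joint): Angle (rad) of the quarter-turn clamp knob at the station's +y end: 0 with its toe pointing at the cassette, over the foot's end (clamped); grows counter-clockwise seen from above, to the end stop at 1.571 (toe clear of the foot). Starts at 0.1 to 0.35. Light friction (0.07 N m); stays where it is left.
- clamp_right (a joint): The same for the clamp knob at the station's -y end: also counter-clockwise seen from above to its stop at 1.571, starts at 0.1 to 0.35. Each toe blocks the foot until it is turned off it.
- clamp_left_wing (a point): Grip point of the left knob: on its turning axis, 86 mm above the bench, in the middle of a black upright wing 44 mm long, 12 mm thick, from 64 to 98 mm above the bench. Site x points along the wing and the toe (at joint 0: at the cassette). The steel toe below is 16 mm wide, reaches 40 mm from the axis, its top 59 mm above the bench.
- clamp_right_wing (a point): The same grip point on the right knob, which has the same shape and heights.
- catch_near (a joint): Angle (rad) of the see-saw catch on the cassette's -x side, pivoted 45 mm above the foot's underside: 0 at rest, its lower end hooked under the seat rail; grows as the pad at its upper end is pressed in, 0.17 at its stop; unhooked from about 0.09. A pad pressed fully in pushes back with about 9 N.
- catch_far (a joint): The same for the catch on the cassette's +x side.
- catch_near_pad (a point): Middle of the outer face of the ridged pad (26 mm wide, 30 mm tall) of the catch on the -x side, 72 mm above the foot's underside. Site x points outwards. Over both pads: 58 mm here at rest (62 mm at their top edges), 48 mm when pinched to the stops, when the pad faces are upright and parallel.
- catch_far_pad (a point): The same on the +x side.
- hex_key: Bystander: small black L-shaped hex key, 70 mm, lying on the station's base plate.
- blank: Bystander: steel blank 22 x 22 x 5 mm lying on the station's base plate.
- driver: Bystander: screwdriver 170 mm long lying on the bench in front of the station.
- parts_tray: Bystander: open grey tray 120 x 160 x 34 mm with blanks, at the right of the bench.
- fixture: Bystander: white fixture plate 90 x 130 mm on four posts, 53 mm high, at the right of the bench.
- oil: Bystander: white oil bottle, 44 mm across, 105 mm tall, at the left of the bench.
- pin_jar: Bystander: clear jar with black lid, 60 mm across, 70 mm tall, at the left of the bench.
- air_cylinder: Bystander: loose aluminium air cylinder 80 x 34 x 34 mm with a piston rod, lying at the left of the bench.
Mind the look-alikes: they are no part of the job. What is shaped like the cassette but red is not meant.

How it is judged:
By the outcome, as a careful person would: the job done as asked, in the order asked, and still so for the second after the job is handed in, while the arm keeps its last pose, push and grip.
It also fails if it takes over 56 s, if anything falls off the work surface, if the arm or the gripper's body presses on something with over 40 N, if the wrist force passes 120 N, or if a joint passes its speed limit or range.

## Working session

There is one attempt and no reset: what is moved stays moved. The work goes in short steps, Python scripts to look and compute and a tool call to move; the robot and the scene stay as the last step left them, time stands still between calls to the robot, and variables do not carry over. Pictures are saved under pics/ and viewed, and the job is handed in when it is done.

Besides the shell and the picture viewer there is one more tool, called after "Request:" as name(argument=value, ...) on one line, values as JSON. apply_moves: Moves the arm, as the interface text tells. Its arguments: {"type":"object","properties":{"motion":{"type":"array","items":{"type":"array"}},"claw":{"type":"number"},"force":{"type":"number"}},"required":["motion"]}

```bash
ls; mkdir -p pics; python3 - <<'E'
from plant import env,cams,spotter
import cv2
print(env.state(), env.grip_depth)
for n in ("side","top"):
    im=cams.read_camera(n); cv2.imwrite(f"pics/{n}0.png",im[:,:,::-1])
    c=cams.calibration(n); print(n,c)
E
```

```text
pics
{'time': 0.0, 'qpos': array([-1.33135925e+00,  3.78073744e-01,  7.96715922e-02,  1.27440606e+00,
       -8.75526185e-06,  1.46051020e+00]), 'joint_vel': array([-0.00122863, -0.00037676, -0.00061922, -0.0005756 , -0.00091552,
        0.00099863]), 'tau': array([-7.37327100e-04, -4.63606811e+01,  2.69871944e+01,  2.09297729e-02,
       -2.65446251e-04, -2.56495923e-06]), 'tool_pos': array([ 196.87520074, -539.56679069,  230.37247454]), 'tool_rot': array([-2.57295086e+00,  1.80033957e+00,  2.38225776e-03]), 'force': array([ 0.41657926, -0.6684495 ,  0.46859345]), 'torque': array([-0.03443623,  0.01074742,  0.00810637]), 'width': 85.43854134331099} 18.700000000000003
side {'mtx': array([[484.12326067,   0.        , 323.41372656],
       [  0.        , 484.12326067, 191.3065815 ],
       [  0.        ,   0.        ,   1.        ]]), 'dist': array([0.04636535, 0.        , 0.        , 0.        , 0.        ]), 'pose': array([[-9.18932860e-01,  2.19707149e-01, -3.27553303e-01,
         4.80577619e+01],
       [-3.94245184e-01, -4.87374564e-01,  7.79125644e-01,
         1.05175210e+03],
       [ 1.15383259e-02,  8.45100469e-01,  5.34482987e-01,
         7.97048308e+02],
       [ 0.00000000e+00,  0.00000000e+00,  0.00000000e+00,
         1.00000000e+00]])}
top {'mtx': array([[385.75658149,   0.        , 326.34019858],
       [  0.        , 385.75658149, 202.21982374],
       [  0.        ,   0.        ,   1.        ]]), 'dist': array([-0.03395111,  0.        ,  0.        ,  0.        ,  0.        ]), 'pose': array([[ 5.80056620e-03,  9.97609532e-01, -6.88590985e-02,
         3.98889449e+02],
       [-9.99981878e-01,  5.89777014e-03,  1.20841875e-03,
         8.49842384e+00],
       [ 1.61164520e-03,  6.88508412e-02,  9.97625663e-01,
         1.33768386e+03],
       [ 0.00000000e+00,  0.00000000e+00,  0.00000000e+00,
         1.00000000e+00]])}
```

View pics/side0.png

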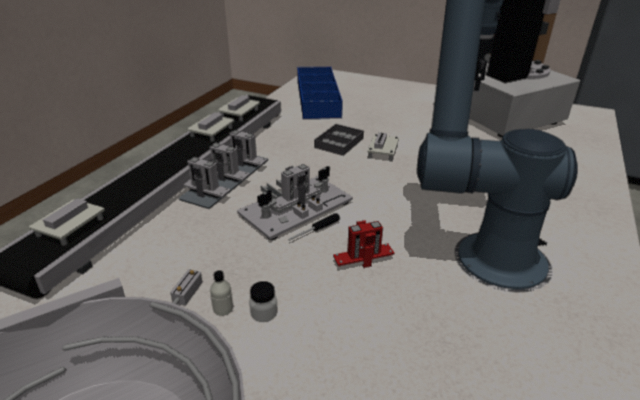

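View pics/top0.png

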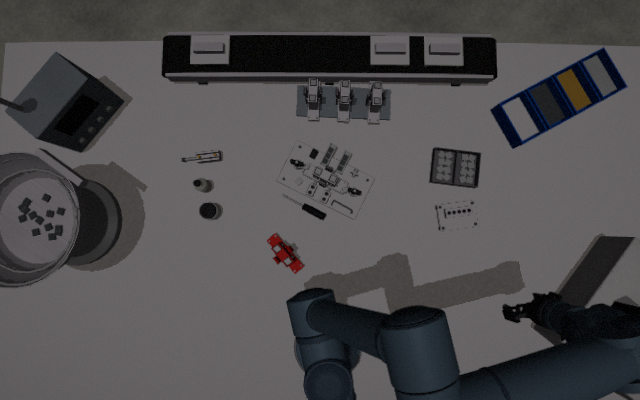

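Station at about (326,180) in top and (295,205) in side; spares behind at the rail (345,95 top), and a red look-alike in front at (285,253 top). I'll zoom in and run the spotter.

```bash
cat > h.py <<'E'
import numpy as np, cv2
from plant import env,cams,spotter
F=np.diag([1.,-1,-1])
def cal(n):
    c=cams.calibration(n); P=np.array(c['pose']); R=P[:3,:3]@F; t=P[:3,3]
    return np.array(c['mtx']),np.array(c['dist']),R,t
def proj(n,pts):
    K,d,R,t=cal(n); rv=cv2.Rodrigues(R.T)[0]
    return cv2.projectPoints(np.array(pts,float).reshape(-1,3),rv,-R.T@t,K,d)[0].reshape(-1,2)
def ray(n,uv):
    K,d,R,t=cal(n); x=cv2.undistortPoints(np.array(uv,float).reshape(1,1,2),K,d).reshape(2)
    v=R@np.array([x[0],x[1],1]); return t,v/np.linalg.norm(v)
def onz(n,uv,z):
    o,v=ray(n,uv); return o+v*(z-o[2])/v[2]
def tri(a,b):
    A=[];B=[]
    for n,uv in (("side",a),("top",b)):
        o,v=ray(n,uv); M=np.eye(3)-np.outer(v,v); A.append(M);B.append(M@o)
    return np.linalg.lstsq(np.vstack(A),np.hstack(B),rcond=None)[0]
def crop(im,x0,y0,x1,y1,s,fn):
    c=im[y0:y1,x0:x1,::-1]; cv2.imwrite(fn,np.clip(cv2.resize(c,None,fx=s,fy=s,interpolation=cv2.INTER_CUBIC).astype(float)*1.3,0,255))
E
python3 - <<'E'
from h import *
for n,b in (("side",(230,150,360,245)),("top",(265,130,385,225))):
    im=cams.read_camera(n); crop(im,*b,6,f"pics/{n}_c1.png")
    for th in ("station","cassette","clamp_left_wing","clamp_right_wing","catch_near_pad","catch_far_pad"):
        for r in spotter.spot_in(th,n)[:4]:
            q=np.array(r['box'])*[640,400,640,400]; print(n,th,round(r['p'],2),q.round(1))
E
```

```text
side station 0.56 [239.1 164.5 351.1 240.6]
side cassette 0.6 [296.3 171.1 307.4 206.7]
side cassette 0.55 [334.3 221.6 392.8 268. ]
side clamp_left_wing 0.56 [313.1 123.3 366.  157.2]
side clamp_left_wing 0.53 [259.3 188.4 275.7 206.7]
side clamp_right_wing 0.67 [311.4 169.5 329.9 184.4]
side clamp_right_wing 0.55 [170.1 265.8 203.7 307.3]
side catch_near_pad 0.72 [297.4 171.9 309.  203.9]
side catch_near_pad 0.6 [253.7 281.  278.9 322.1]
side catch_far_pad 0.71 [365.2 229.1 376.3 268.5]
top station 0.58 [276.6 140.8 373.2 219.4]
top cassette 0.68 [270.2 232.1 304.5 275.2]
top cassette 0.66 [302.4 163.4 346.6 190.9]
top clamp_left_wing 0.64 [289.9 158.7 309.8 170.5]
top clamp_left_wing 0.21 [342.9 186.6 363.7 199.4]
top clamp_right_wing 0.69 [343.8 183.6 359.9 198.2]
top catch_near_pad 0.49 [284.8 245.4 293.5 250.3]
top catch_near_pad 0.45 [321.3 177.2 327.7 187.6]
top catch_far_pad 0.7 [303.1 204.4 324.5 218.4]
top catch_far_pad 0.56 [274.4 256.7 281.9 268. ][ WARN:0@1.453] global loadsave.cpp:1063 imwrite_ Unsupported depth image for selected encoder is fallbacked to CV_8U.
```

```bash
ls pics
```

```text
side0.png
side_c1.png
top0.png
top_c1.png
```

View pics/side_c1.png

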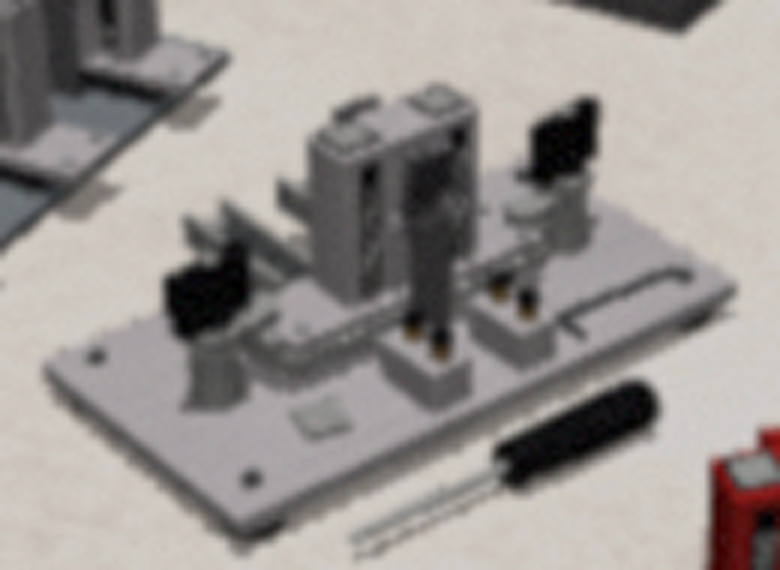

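View pics/top_c1.png

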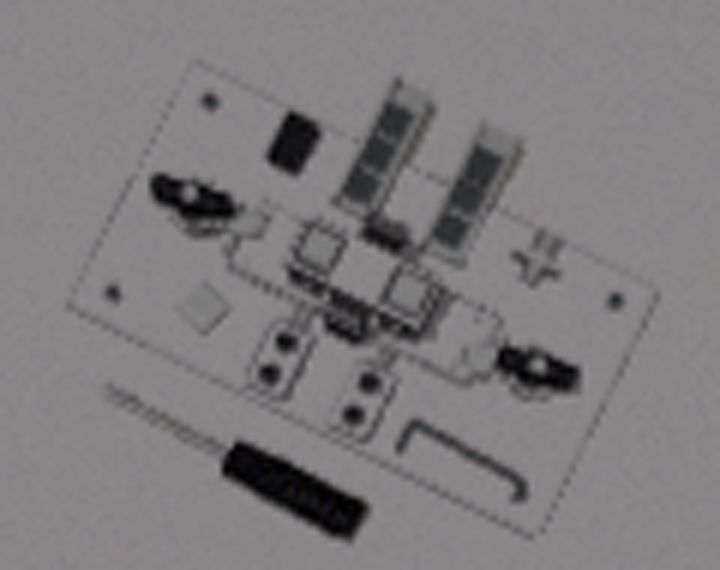

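```bash
cat > fit.py <<'E'
from h import *
from scipy.optimize import least_squares
def T(p,loc):
    x,y,a=p; c,s=np.cos(a),np.sin(a); loc=np.array(loc,float)
    return np.c_[x+c*loc[:,0]-s*loc[:,1], y+s*loc[:,0]+c*loc[:,1], loc[:,2]]
top=[((193,62),(80,150,22)),((660,292),(80,-150,22)),((535,538),(-80,-150,22)),((70,306),(-80,150,22))]
side=[((45,368),(80,150,22)),((240,530),(-80,150,22)),((735,288),(-80,-150,22))]
def px(l,x0,y0): return np.array([((a[0]+.5)/6-.5+x0,(a[1]+.5)/6-.5+y0) for a,_ in l])
ut=px(top,265,130); us=px(side,230,150)
def res(p):
    return np.r_[(proj("top",T(p[:3],[l for _,l in top]))-ut).ravel(),(proj("side",T(p[:3],[l for _,l in side]))-us).ravel()]
if __name__=="__main__":
    r=least_squares(res,[490,0,-.45]); print(r.x, r.fun.reshape(-1,2).round(2))
    for n,sl,cam in (("t",slice(0,8),0),("s",slice(8,None),0)):
        q=least_squares(lambda p:res(p)[sl],[490,0,-.45]); print(n,q.x)
    p=r.x
    for nm,l in (("wingL",(0,105,98)),("wingR",(0,-105,98)),("casstop",(0,0,132))):
        w=T(p,[l]); print(nm,w.round(1))
    for n,b in (("side",(230,150,360,245)),("top",(265,130,385,225))):
        im=cv2.imread(f"pics/{n}_c1.png")
        L=[(0,105,98),(0,-105,98),(0,0,132),(15,40,132),(15,-40,132),(-15,40,132),(-15,-40,132),(20,75,50),(-20,75,50),(-20,-75,50),(20,-75,50),(80,150,22),(80,-150,22),(-80,-150,22),(-80,150,22),(-29,0,114),(29,0,114)]
        for u in proj(n,T(p,L)):
            q=(u+.5-np.array(b[:2]))*6-.5; cv2.circle(im,tuple(int(v) for v in q.round()),3,(0,0,255),-1)
        cv2.imwrite(f"pics/{n}_f1.png",im)
E
python3 fit.py
```

```text
[ 5.68701894e+02  1.29931610e+01 -4.54801794e-01] [[-0.59 -0.36]
 [-0.44 -0.42]
 [-0.08  0.33]
 [-1.04  0.12]
 [-0.46 -0.87]
 [ 0.23 -1.04]
 [ 1.2  -0.83]]
t [ 5.68446656e+02  1.11552390e+01 -4.57569317e-01]
s [ 5.68046642e+02  1.67486480e+01 -4.48766848e-01]
wingL [[614.8 107.3  98. ]]
wingR [[522.6 -81.3  98. ]]
casstop [[568.7  13.  132. ]]
```

View pics/side_f1.png

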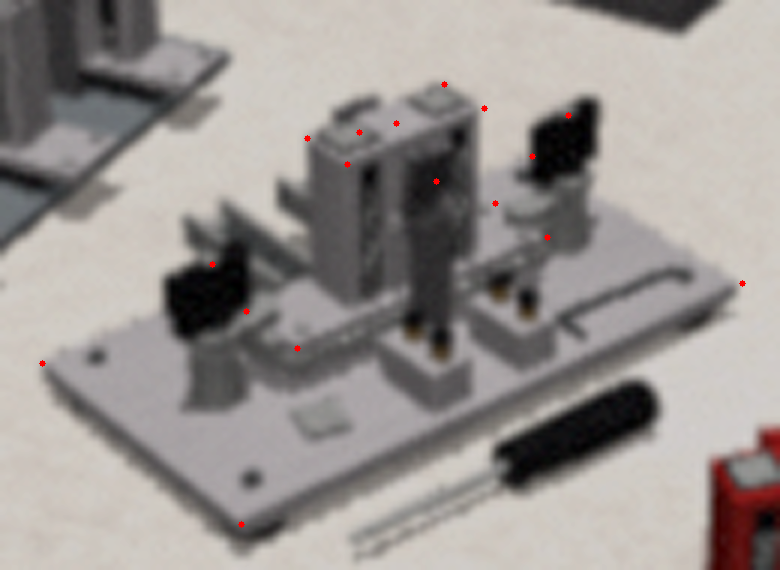

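View pics/top_f1.png

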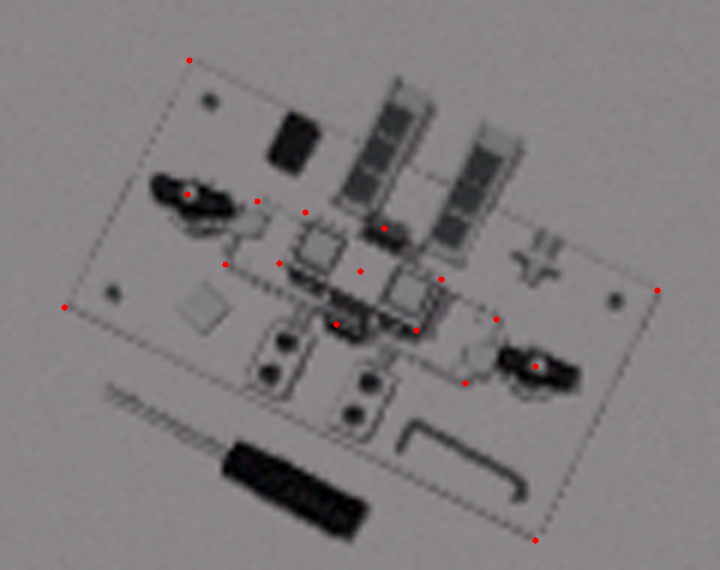

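```bash
python3 - <<'E'
from h import *
im=cv2.imread("pics/top0.png"); g=im.max(2)
for nm,(x0,y0,x1,y1) in dict(L=(286,154,307,173),R=(345,184,364,198)).items():
    m=np.zeros_like(g); m[y0:y1,x0:x1]=(g[y0:y1,x0:x1]<55)
    n,l,st,c=cv2.connectedComponentsWithStats(m); k=1+np.argmax(st[1:,4])
    v,u=np.where(l==k)
    P=np.array([onz("top",(a,b),95)[:2] for a,b in zip(u,v)]); C=P.mean(0); w,V=np.linalg.eigh(np.cov((P-C).T)); d=V[:,1]
    print(nm,len(u),C.round(1),np.sqrt(w*12).round(1),np.arctan2(d[1],d[0]), (np.arctan2(d[1],d[0])-(np.pi/2-.455))%np.pi)
E
```

```text
L 65 [612.1 103.7] [17.5 46. ] 1.2300266228240802 0.11423029602918366
R 63 [521.1 -81.9] [17.9 42.9] 1.2542835303043298 0.13848720350943333
```

Request:
apply_moves(motion=[[[2.7,3.8,0],0.1],[[5.4,7.6,0],0.2],[[8.1,11.4,0],0.3],[[10.8,15.2,0],0.4],[[13.5,19.0,0],0.5],[[16.2,22.8,0],0.6],[[18.9,26.6,-1],0.7],[[21.6,30.4,-2],0.8]], claw=4, force=25)

```text
time: 1.6
tool_pos: [414.3, -234.9, 211.7]
tool_rot: [3.073, -0.65, 0.003]
force: [0.9, -0.6, -0.4]
width: 40.1
```

Request:
apply_moves(motion=[[[2.7,3.8,0],0.1],[[5.4,7.6,-1],0.12],[[8.1,11.4,-2],0.12],[[10.9,15.4,-3],0.12],[[10.9,15.4,-5],0.12],[[10.9,15.4,-7],0.12]])

```text
time: 2.2
tool_pos: [523.4, -80.6, 141.0]
tool_rot: [3.107, -0.465, 0.002]
force: [0.3, 1.1, -0.7]
width: 40.0
```

```bash
cat > st.py <<'E'
from h import *
from scipy.spatial.transform import Rotation as Ro
s=env.state(); R=Ro.from_rotvec(s['tool_rot']).as_matrix()
print('t',round(s['time'],2),'pos',s['tool_pos'].round(1),'yaw',round(float(np.arctan2(R[1,0],R[0,0])),3),'z',R[:,2].round(3),'F',s['force'].round(1),'M',s['torque'].round(2),'w',round(s['width'],1),'q',s['qpos'].round(2))
E
python3 st.py; python3 - <<'E'
from h import *
for n,b in (("side",(230,130,360,245)),("top",(265,130,400,245))):
    crop(cams.read_camera(n),*b,5,f"pics/{n}_2.png")
E
```

```text
t 2.2 pos [523.4 -80.6 141. ] yaw -0.297 z [ 0.001 -0.001 -1.   ] F [ 0.3  1.1 -0.7] M [-0.01 -0.05  0.02] w 40.0 q [-0.27  0.33 -0.23  1.01 -0.    1.6 ][ WARN:0@3.826] global loadsave.cpp:1063 imwrite_ Unsupported depth image for selected encoder is fallbacked to CV_8U.
```

View pics/side_2.png

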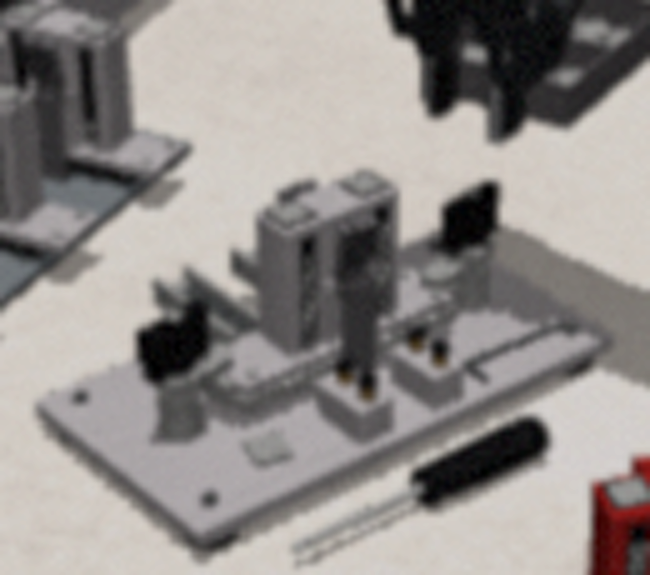

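View pics/top_2.png

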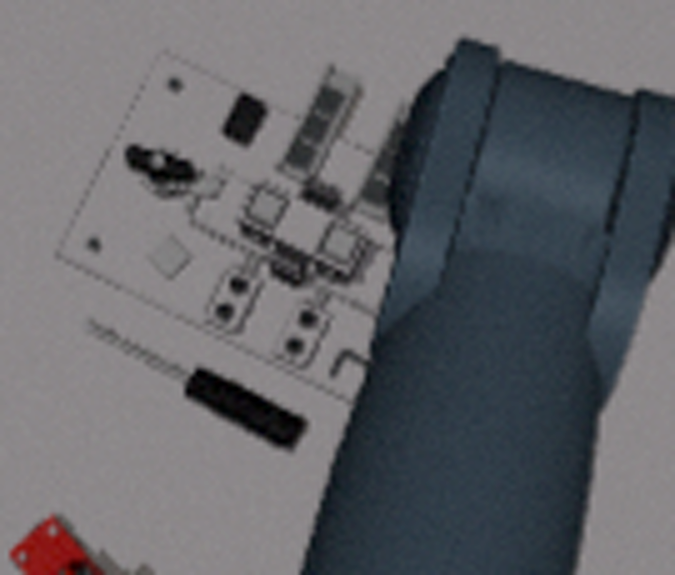

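```bash
python3 - <<'E'
from h import *
def c(n,p,b,s): return (proj(n,p)+.5-np.array(b))*s-.5
# finger tip bottoms: pads centres at +-20..27 along yaw
d=np.array([np.cos(-.297),np.sin(-.297),0]); t=np.array([523.4,-80.6,141])
print(c("side",[t,t+d*20,t-d*20,t+d*34,t-d*34],(230,130),5).round(0))
print(c("side",[[522.2,-81.8,98],[523.4,-80.6,98],[522.2,-81.8,64]],(230,130),5).round(0))
E
```

```text
[[473. 131.]
 [446. 120.]
 [499. 142.]
 [428. 113.]
 [519. 150.]]
[[474. 196.]
 [472. 196.]
 [474. 246.]]
```

Request:
apply_moves(motion=[[[0,0,-2],0],[[0,0,-4],0],[[0,0,-6],0],[[0,0,-7.2],0],[[0,0,-7.2],0],[[0,0,-7.2],0]])

```text
time: 2.9
tool_pos: [522.5, -82.6, 70.2]
tool_rot: [3.106, -0.472, 0.001]
force: [0.4, 0.4, -0.1]
width: 39.9
```

Request:
apply_moves(motion=[[[0,0,0],0],[[0,0,0],0],[[0,0,0],0],[[0,0,0],0]], claw=1.9)

```text
time: 3.3
tool_pos: [522.4, -82.3, 69.8]
tool_rot: [3.106, -0.471, 0.001]
force: [0.1, 0.2, 0.3]
width: 18.7
```

```bash
python3 st.py; python3 - <<'E' 2>/dev/null
from h import *
for n,b in (("side",(230,130,360,245)),):
    crop(cams.read_camera(n),*b,5,f"pics/{n}_3.png")
E
```

```text
t 3.3 pos [522.4 -82.3  69.8] yaw -0.301 z [ 0.001 -0.    -1.   ] F [0.1 0.2 0.3] M [-0.01  0.    0.08] w 18.7 q [-0.28  0.39 -0.34  0.84 -0.    1.6 ]
```

View pics/side_3.png

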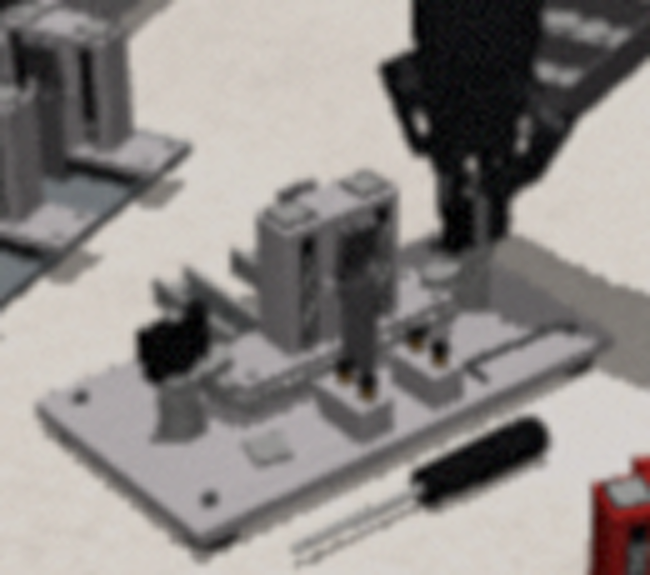

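Request:
apply_moves(motion=[[[0,0,0],0],[[0,0,0],0],[[0,0,0],0]], claw=0.8, force=20)

```text
time: 3.65
tool_pos: [524.3, -82.9, 70.0]
tool_rot: [3.105, -0.471, 0.007]
force: [4.7, -1.7, -2.5]
width: 11.5
```

```bash
python3 st.py
```

```text
t 3.65 pos [524.3 -82.9  70. ] yaw -0.301 z [ 0.004 -0.001 -1.   ] F [ 4.7 -1.7 -2.5] M [-0.26 -0.73  0.05] w 11.5 q [-0.28  0.39 -0.34  0.84 -0.    1.6 ]
```

Request:
apply_moves(motion=[[[0.25,-0.05,0],0.1],[[0.25,-0.05,0],0.24],[[0.25,-0.05,0],0.38],[[0.25,-0.05,0],0.52],[[0.25,-0.05,0],0.66],[[0.25,-0.05,0],0.8]])

```text
time: 4.25
tool_pos: [524.5, -83.0, 69.9]
tool_rot: [3.042, 0.784, -0.0]
force: [-1.7, -1.2, 4.7]
width: 11.5
```

```bash
python3 st.py
```

```text
t 4.25 pos [524.5 -83.   69.9] yaw 0.504 z [ 0.    -0.001 -1.   ] F [-1.7 -1.2  4.7] M [-0.11  0.27 -0.05] w 11.5 q [-0.28  0.4  -0.33  0.84 -0.    0.79]
```

Request:
apply_moves(motion=[[[0,0,0],0.14],[[0,0,0],0.28],[[0,0,0],0.42],[[0,0,0],0.54],[[0,0,0],0.61],[[0,0,0],0.61]])

```text
time: 4.85
tool_pos: [524.5, -82.9, 69.9]
tool_rot: [2.671, 1.654, -0.0]
force: [-1.8, -0.3, 6.0]
width: 11.7
```

```bash
python3 st.py
```

```text
t 4.85 pos [524.5 -82.9  69.9] yaw 1.109 z [ 0.    -0.001 -1.   ] F [-1.8 -0.3  6. ] M [-0.08  0.38  0.07] w 11.7 q [-0.28  0.4  -0.33  0.84 -0.    0.19]
```

Request:
apply_moves(motion=[[[0,0,0],0.04],[[0,0,0],0.08],[[0,0,0],0.08],[[0,0,0],0.08]])

```text
time: 5.25
tool_pos: [524.9, -83.0, 70.0]
tool_rot: [2.607, 1.752, 0.001]
force: [-0.8, 0.1, 4.7]
width: 11.0
```

```bash
python3 st.py;  python3 - <<'E' 2>/dev/null
from h import *
for n,b in (("side",(230,130,360,245)),):
    crop(cams.read_camera(n),*b,5,f"pics/{n}_4.png")
E
```

```text
t 5.25 pos [524.9 -83.   70. ] yaw 1.184 z [ 0.001 -0.    -1.   ] F [-0.8  0.1  4.7] M [ 0.    0.21 -1.21] w 11.0 q [-0.28  0.4  -0.33  0.84  0.    0.11]
```

View pics/side_4.png

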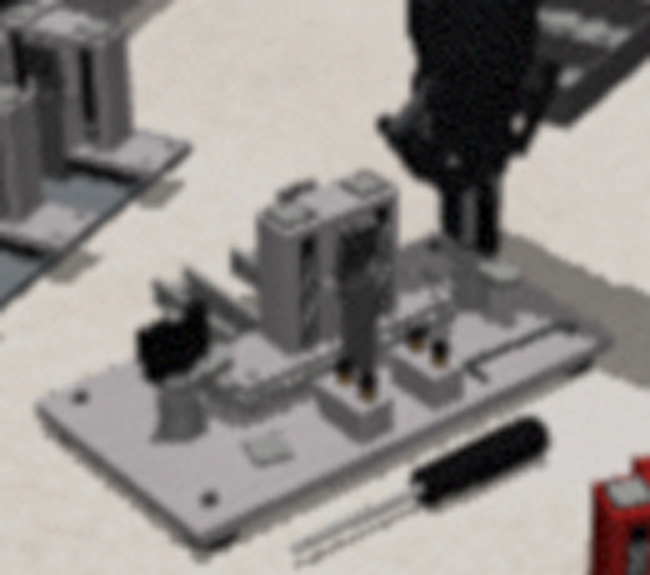

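Request:
apply_moves(motion=[[[0,0,0],0],[[0,0,0],0],[[0,0,0],0],[[0,0,3],0],[[0,0,7],0],[[0,0,10],-0.1],[[2,4,10],-0.24],[[4,8,10],-0.38]], claw=4)

```text
time: 6.1
tool_pos: [566.0, -2.8, 170.9]
tool_rot: [2.892, 1.223, 0.005]
force: [0.9, 0.6, 0.1]
width: 40.0
```

Request:
apply_moves(motion=[[[2,4,0],-0.14],[[4,8,0],-0.28],[[5.2,10.8,0],-0.42],[[5.2,10.8,0],-0.56],[[5.2,10.8,0],-0.7],[[5.2,10.8,0],-0.84],[[5.2,10.8,0],-0.98],[[5.2,10.8,0],-1.13]])

```text
time: 6.9
tool_pos: [616.3, 105.5, 168.8]
tool_rot: [3.1, -0.511, -0.001]
force: [0.6, -0.1, 0.1]
width: 39.8
```

```bash
python3 st.py;  python3 - <<'E' 2>/dev/null
from h import *
for n,b in (("side",(230,130,360,245)),):
    crop(cams.read_camera(n),*b,5,f"pics/{n}_5.png")
def c(n,p,b,s): return (proj(n,p)+.5-np.array(b))*s-.5
t=env.state()['tool_pos']; print(c("side",[t,[t[0],t[1],98]],(230,130),5).round())
E
```

```text
t 6.9 pos [616.3 105.5 168.8] yaw -0.327 z [-0.001 -0.    -1.   ] F [ 0.6 -0.1  0.1] M [ 0.02  0.   -0.03] w 39.8 q [0.07 0.5  0.11 1.18 0.   1.97]
[[168. 202.]
 [176. 317.]]
```

View pics/side_5.png

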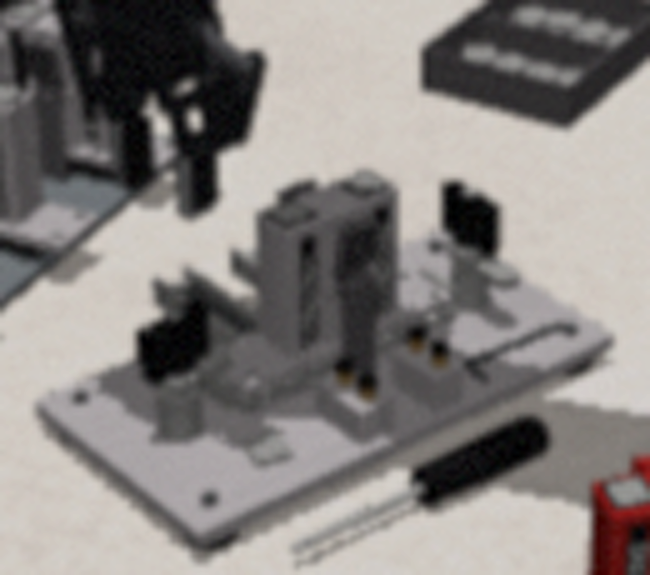

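Request:
apply_moves(motion=[[[0.1,0.1,-3],0],[[0.1,0.1,-6],0],[[0.1,0.1,-8],0],[[0.1,0.1,-9.9],0],[[0.1,0.1,-9.9],0],[[0.1,0.1,-9.9],0]])

```text
time: 7.55
tool_pos: [617.2, 106.3, 70.2]
tool_rot: [3.101, -0.5, -0.002]
force: [-0.8, 0.9, 1.9]
width: 40.2
```

Request:
apply_moves(motion=[[[0,0,0],0],[[0,0,0],0],[[0,0,0],0],[[0,0,0],0]], claw=1.9)

```text
time: 7.95
tool_pos: [618.0, 106.3, 71.0]
tool_rot: [-3.101, 0.502, -0.002]
force: [0.1, 0.1, -0.1]
width: 19.0
```

Request:
apply_moves(motion=[[[0,0,0],0],[[0,0,0],0],[[0,0,0],0]], claw=0.8, force=20)

```text
time: 8.25
tool_pos: [617.1, 106.7, 70.9]
tool_rot: [-3.101, 0.502, 0.001]
force: [-3.5, 1.9, 4.7]
width: 11.4
```

```bash
python3 st.py;  python3 - <<'E' 2>/dev/null
from h import *
for n,b in (("side",(230,130,360,245)),):
    crop(cams.read_camera(n),*b,5,f"pics/{n}_6.png")
E
```

```text
t 8.25 pos [617.1 106.7  70.9] yaw -0.321 z [-0.     0.001 -1.   ] F [-3.5  1.9  4.7] M [ 0.31  0.64 -0.  ] w 11.4 q [ 0.07  0.57 -0.04  0.96  0.    1.96]
```

View pics/side_6.png

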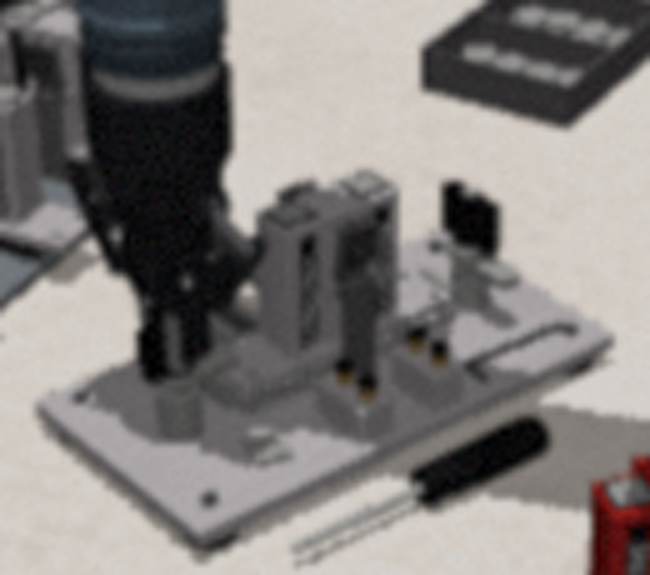

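Request:
apply_moves(motion=[[[-0.05,0,0],0.14],[[-0.05,0,0],0.28],[[-0.05,0,0],0.42],[[-0.05,0,0],0.56],[[-0.05,0,0],0.7],[[-0.05,0,0],0.84],[[-0.05,0,0],0.98],[[-0.05,0,0],1.12]])

```text
time: 9.1
tool_pos: [616.1, 106.5, 70.8]
tool_rot: [-2.89, -1.23, 0.002]
force: [-5.2, 1.0, 7.4]
width: 11.8
```

Request:
apply_moves(motion=[[[0,0,0],0.12],[[0,0,0],0.24],[[0,0,0],0.32],[[0,0,0],0.36],[[0,0,0],0.4],[[0,0,0],0.4]])

```text
time: 9.7
tool_pos: [616.2, 106.1, 70.9]
tool_rot: [-2.596, -1.768, 0.001]
force: [-5.4, 0.6, 7.1]
width: 11.8
```

```bash
python3 st.py
```

```text
t 9.7 pos [616.2 106.1  70.9] yaw 1.196 z [-0.001  0.    -1.   ] F [-5.4  0.6  7.1] M [ 0.1   0.91 -1.4 ] w 11.8 q [ 0.07  0.57 -0.05  0.96  0.    0.44]
```

Request:
apply_moves(motion=[[[0,0,0],0],[[0,0,0],0],[[0,0,0],0],[[0,0,3],0],[[0,0,7],0],[[0,0,10],-0.14],[[-1.5,-3,10],-0.28],[[-3,-6,10],-0.42]], claw=4)

```text
time: 10.5
tool_pos: [588.5, 46.2, 171.8]
tool_rot: [2.907, 1.187, 0.006]
force: [0.6, -0.9, -1.1]
width: 40.2
```

Request:
apply_moves(motion=[[[-1.67,-3.47,0],-0.14],[[-1.67,-3.47,0],-0.28],[[-1.67,-3.47,0],-0.42],[[-1.67,-3.47,0],-0.56],[[-1.67,-3.47,0],-0.7],[[-1.67,-3.47,0],-0.84],[[-1.67,-3.47,0],-0.98],[[-1.67,-3.47,0],-1.12]], claw=8.5)

```text
time: 11.3
tool_pos: [570.5, 11.6, 170.2]
tool_rot: [3.094, -0.542, 0.0]
force: [0.1, -0.6, 0.3]
width: 85.2
```

Request:
apply_moves(motion=[[[0,0,0],-0.11],[[0,0,0],-0.11],[[0,0,0],-0.11]])

```text
time: 11.6
tool_pos: [570.4, 11.6, 170.2]
tool_rot: [3.063, -0.699, 0.0]
force: [0.6, 0.5, -0.3]
width: 85.2
```

```bash
python3 st.py;  python3 - <<'E' 2>/dev/null
from h import *
for n,b in (("side",(230,130,360,245)),):
    crop(cams.read_camera(n),*b,5,f"pics/{n}_7.png")
E
```

```text
t 11.6 pos [570.4  11.6 170.2] yaw -0.449 z [ 0. -0. -1.] F [ 0.6  0.5 -0.3] M [0.05 0.01 0.05] w 85.2 q [-0.09  0.39 -0.06  1.12 -0.    1.93]
```

View pics/side_7.png

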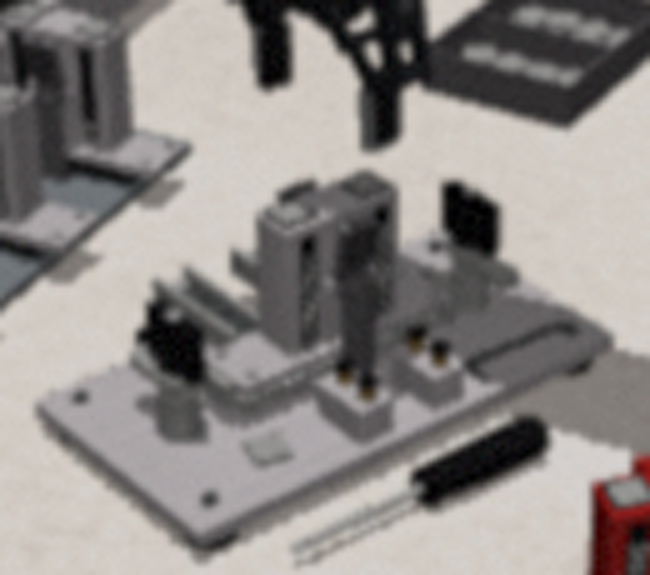

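Request:
apply_moves(motion=[[[0,0,-2],0],[[0,0,-4],0],[[0,0,-5.5],0],[[0,0,-6.8],0],[[0,0,-7.7],0],[[0,0,-7.7],0],[[0,0,-7.7],0]])

```text
time: 12.35
tool_pos: [570.5, 11.6, 93.6]
tool_rot: [3.062, -0.702, 0.0]
force: [0.6, 1.6, 0.5]
width: 84.9
```

Request:
apply_moves(motion=[[[0,0,0],0],[[0,0,0],0],[[0,0,0],0]], claw=6.6)

```text
time: 12.65
tool_pos: [570.8, 11.5, 93.9]
tool_rot: [-3.062, 0.702, -0.002]
force: [-0.6, -0.3, -0.3]
width: 66.2
```

```bash
python3 st.py;  python3 - <<'E' 2>/dev/null
from h import *
for n,b in (("side",(230,130,360,245)),):
    crop(cams.read_camera(n),*b,5,f"pics/{n}_8.png")
E
```

```text
t 12.65 pos [570.8  11.5  93.9] yaw -0.451 z [ 0.001 -0.    -1.   ] F [-0.6 -0.3 -0.3] M [0.03 0.03 0.  ] w 66.2 q [-0.09  0.44 -0.18  0.94 -0.    1.93]
```

View pics/side_8.png

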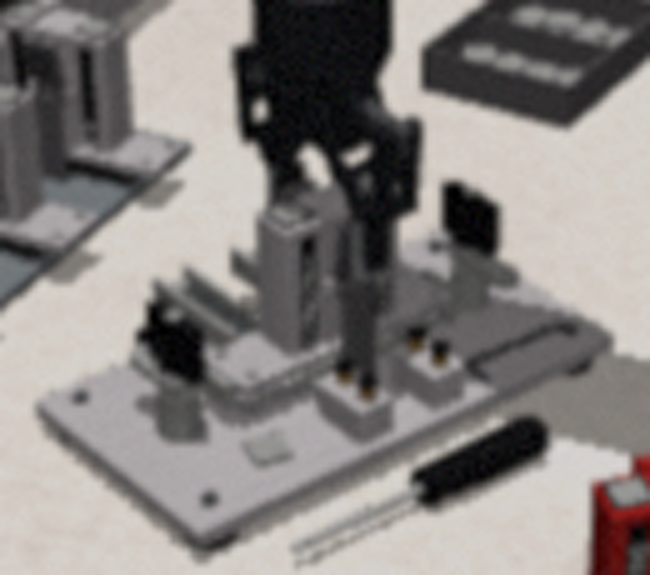

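Request:
apply_moves(motion=[[[0,0,0],0],[[0,0,0],0],[[0,0,0],0],[[0,0,0],0]], claw=4.2, force=45)

```text
time: 13.1
tool_pos: [571.0, 11.7, 94.8]
tool_rot: [-3.062, 0.702, -0.003]
force: [-2.4, 0.3, 6.9]
width: 46.4
```

```bash
python3 st.py
```

```text
t 13.1 pos [571.   11.7  94.8] yaw -0.451 z [ 0.002  0.    -1.   ] F [-2.4  0.3  6.9] M [ 0.13  0.33 -0.06] w 46.4 q [-0.09  0.44 -0.18  0.94  0.    1.93]
```

Request:
apply_moves(motion=[[[0,0,0.2],0],[[0,0,0.4],0],[[0,0,0.7],0],[[0,0,1.0],0],[[0,0,1.4],0],[[0,0,1.8],0],[[0,0,1.8],0]])

```text
time: 13.8
tool_pos: [571.0, 11.5, 112.1]
tool_rot: [-3.062, 0.702, -0.002]
force: [0.7, 0.4, -4.9]
width: 46.5
```

```bash
python3 st.py;  python3 - <<'E' 2>/dev/null
from h import *
for n,b in (("side",(230,130,360,245)),):
    crop(cams.read_camera(n),*b,5,f"pics/{n}_9.png")
E
```

```text
t 13.8 pos [571.   11.5 112.1] yaw -0.451 z [ 0.002 -0.    -1.   ] F [ 0.7  0.4 -4.9] M [ 0.02 -0.02  0.04] w 46.5 q [-0.09  0.43 -0.16  0.98 -0.    1.93]
```

View pics/side_9.png

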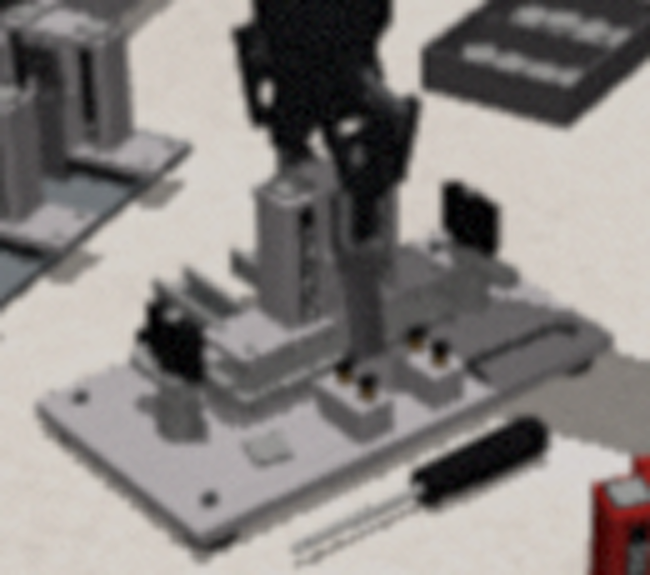

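Request:
apply_moves(motion=[[[0,0,1],0],[[0,0,2.2],0],[[0,0,3.6],0],[[0,0,5],0],[[0,0,6.2],0],[[0,0,7.3],0],[[0,0,8.0],0],[[0,0,8.3],0]])

```text
time: 14.65
tool_pos: [570.8, 11.5, 195.4]
tool_rot: [-3.062, 0.702, -0.002]
force: [-0.1, 0.9, -5.0]
width: 46.0
```

Request:
apply_moves(motion=[[[0,0,0],0],[[0,0,0],0],[[0,0,0],0],[[0,0,0],0]])

```text
time: 15.05
tool_pos: [570.0, 11.6, 193.7]
tool_rot: [3.062, -0.702, -0.002]
force: [-0.3, -0.0, -5.3]
width: 46.7
```

```bash
python3 st.py;  python3 - <<'E' 2>/dev/null
from h import *
ims={}
for n,b in (("side",(220,90,360,245)),("top",(260,120,390,225))):
    crop(cams.read_camera(n),*b,5 if n=="top" else 4,f"pics/{n}_10.png")
# predicted foot corners at lift 100
c,s=np.cos(-.451),np.sin(-.451); C=np.array([570.5,11.6])
for dz in (90,95,100):
    P=[[C[0]+c*x-s*y,C[1]+s*x+c*y,42+dz] for x,y in ((-20,75),(-20,-75),(20,75))]
    print(dz,((proj("side",P)+.5-[220,90])*4-.5).round())
E
```

```text
t 15.05 pos [570.   11.6 193.7] yaw -0.451 z [-0.001  0.    -1.   ] F [-0.3 -0.  -5.3] M [ 0.01  0.   -0.  ] w 46.7 q [-0.09  0.38 -0.01  1.18 -0.    1.93]
90 [[232. 368.]
 [404. 297.]
 [197. 344.]]
95 [[232. 361.]
 [404. 291.]
 [196. 338.]]
100 [[231. 355.]
 [404. 285.]
 [196. 331.]]
```

View pics/side_10.png

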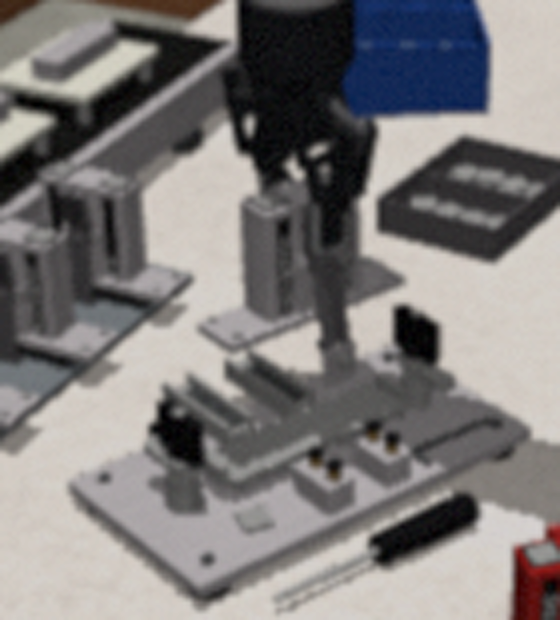

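View pics/top_10.png

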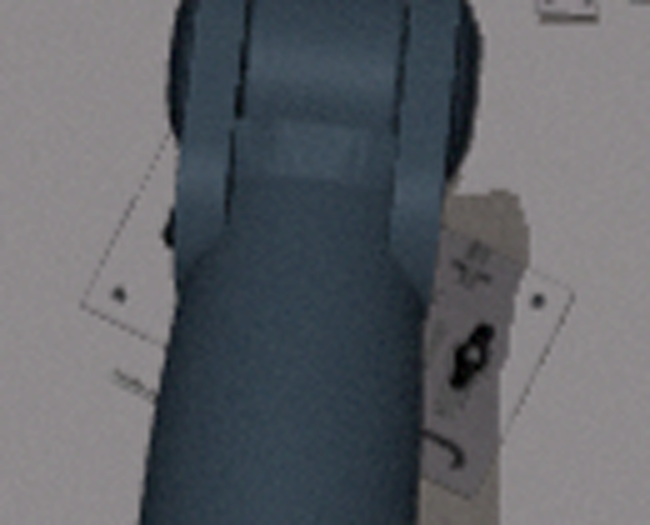

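```bash
python3 -c "
from plant import finish_job; print(finish_job())"; python3 st.py
```

```text
the job is handed in; nothing more can be done
None
the job is handed in; nothing more can be done
```

The cassette is out of its seat and held upright about 10 cm above it, with both catches pinched. I handed the job in after about 15 s of robot time, against the 56 s limit.

- **Clamps:** I turned the right knob, then the left, counter-clockwise until the stop pushed back (1.2 and 1.4 N m). In the side picture, both toes have swung off the foot.
- **Cassette:** I closed the gripper on both catch pads with 45 N and lifted straight up.
    - **Height:** The tool rose about 99–100 mm. The foot's corner in the side picture also fits a lift of about 100 mm, to within a few millimetres.
    - **Grip:** The finger opening stayed at about 46–47 mm, which fits both pads fully in (48 mm over the pads). The vertical force held steady at about 5 N, the cassette's weight.
- **Loose things:** In the last side picture, the hex key, blank and screwdriver on and in front of the station lie where they were. The last pictures were close-ups, so I did not look again at the oil bottle, jar, loose air cylinder or fixture; the arm did not work near them at bench height.

**Not checked directly:**
- In the last top picture the arm hid the left knob and the cassette, so the left knob's final angle rests on the stop torque and the side view.
- I did not measure the catch angles separately; I judged them from the finger opening.

No check failed or disagreed. My first position estimate of the station was about 2 mm off, and I corrected it when gripping the knobs.

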